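Stamp the finished calligraphy sheet

ROBOT

A 7-joint arm with a two-finger parallel gripper is mounted at the origin on the work surface. World frame = base frame: x ahead of the robot, y to its left, z up, the work surface at z = 0. Lengths are in m, angles in rad, forces in N, time in s.
With the tool pointing down it reaches from about 0.35 to 0.775 m from the base axis. Payload 3.1 kg.
Tool frame: the origin (TCP) lies at the very end of the fingers, on their centre line; the grasp point (between the pads) lies 19 mm behind it (manip.grip_depth is the distance from the TCP to the grasp point, in m); z points along the fingers, y is the line along which they close (so a half turn about z gives the same grasp; the last joint's range is limited). The gripper opens to 85 mm and grips with 20 to 120 N. Pads are 22 mm wide; open, the fingers measure 114 mm over their backs; the gripper's body (76 mm by 85 mm) begins 54 mm behind the grasp point. The pads swing forward as they close: fully open they stand 13 mm farther back than shut.
Start: joints at [1.094, 0.311, 0.014, 1.512, -0.004, 1.319, -0.027], TCP at [0.232, -0.499, 0.231] pointing down, gripper open.
Joint ranges: [-2.7, 2.7], [-0.3, 1.91], [-1.27, 1.3], [0.12, 2.57], [-1.44, 4.58], [0.2, 2.03], [-3.05, 3.05]. Speed limits (rad/s): [2.79, 2.79, 3.14, 3.14, 3.14, 3.14, 3.14].

INTERFACE

Orientations are given as [roll, pitch, yaw] about the fixed x, y, z axes, in that order (R = Rz(yaw) Ry(pitch) Rx(roll)).
In Python, from plant import manip gives the robot as it stands.
- The arm moves only by the tool arm_command, never from a script. Its argument "deltas" is a list that holds one entry, the list of rows, each a list of 5 numbers: the shift along the tool's x, y, z in m, then the turn about the tool's z in rad, then the opening, from 0 (shut) to 1 (fully open). In form: [[[tx, ty, tz, twist, gripper], ...]]. A call has 1 to 10 rows; each row shifts and turns the commanded pose from where the row before left it, along the tool's axes as they then stand; what a row does not reach is not made up. A row lasts 1/8 s, in which the tool goes at most 62.5 mm and 10.7 degrees, less where a joint would pass 70% of its speed; a pose out of reach is approached as far as the arm can. A call is refused whole if a number of a shift passes 0.0625 or a number of a turn 0.188, either way. A call with a gripper value outside its range is refused whole. The fingers move at their own pace and stop on an object; the grip force is fixed at half the most. Time passes only in rows, so rows that do not move let the fingers close. It gives the time, the measured TCP pose, the force, the opening and the grip force at its end, in the units of the state.
- manip.get_obs(): the state, without advancing time (a new reading comes with each control period).
- manip.get_image(name): name is "scene" or "top"; returns the picture (384x512x3 uint8, red, green, blue); there is no depth.
- manip.camera_info(name): a dict with "fx", "fy", "cx", "cy" (pixels), "dist" ([k1, k2, p1, p2, k3] as OpenCV has them; the pictures are not rectified), "xyz" and "orientation" of the camera in the world. Camera axes: x right, y down, z forward; pixel columns grow to the right and rows downward; lengths in m; the calibration is good to about 2 mm. A picture is of the moment at which its call begins. camera_info takes no time and is no camera call.
- manip.job_done(): hands the job in; it is judged then, once.
Trained networks look in the newest picture that a camera, given by its name, has taken for a name from the list of things; names that differ only in an ending like _2 or _b are one class to them, and where a whole thing is asked for, a point or a joint stands for the part that bears it (a point fixed in the world has none). Each returns a list of dicts, best first, with "score" (0 to 1); they miss things now and then, are a little off and sometimes report something else, mostly with a low value. They report only what shows in the picture. A call takes as long as a camera call. They do not tell look-alikes from the thing itself.
- manip.trace(label, camera): "pixels" (384x512 bool, what is visible of it) and "rect" ([left, top, right, bottom] in pixels, round what is visible of it).
The state is a dict: "time_s": time; "joint_positions": joint angles; "qd": joint speeds; "tau": joint torques, N m; "position": TCP position; "eef_rot": TCP orientation; "wrist_force": force on the tool from outside, world axes, zero at the start; "ft_torque": the same for the moment, N m; "finger_gap": opening from 0.0 (shut) to 1.0 (fully open); "gripper_force": force on a finger pad.
Only numpy, scipy, OpenCV 4.12 (cv2) and the standard library are available. Lean on these libraries where they do the work, as an engineer would, in place of code of your own. Each camera call takes 0.05 s, during which the arm holds its last target. There are 200 camera calls.

TASK

Take the hand stamp that lies in the wooden tray by its disc grip, let it swing in your fingers so that the printing face hangs straight down, and press it firmly but without banging, squarely inside the black printed box on the practice sheet, touching the sheet nowhere else. Then leave the stamp standing upright in the middle of the cork mat. Leave the bottle, phone, dish and paperweight where they are.

Things in the scene. Friction and masses are not known exactly. Their poses are not given: they have to be found in the camera images.
- stamp: Hand stamp 124 mm long, 0.36 to 0.54 kg, foot-heavy: centre of mass 20 mm from the face. Brass foot with rubber face: 44 mm (its x) by 56 mm (its y), 22 mm high; 16 mm wooden stem; disc grip 44 mm across, 10 mm thick at the end. Origin: centre of the printing face; z runs to the grip (up when it stands). Starts lying in the tray on a 56 x 22 mm side and the disc's rim, y level, grip on the tray's -x side.
- grip (a point): Centre of the stamp's disc grip, on the stem's axis, 119 mm from the printing face. Gripped hard across the disc (about 100 N) the stamp keeps its angle when lifted. Eased to 20 to 60 N (0.5 to 2 mm more finger opening), the foot swings down about the line between the pads and stops up to about 0.3 rad short of plumb, held by pad friction; set down and let go, it settles flat on its face.
- sheet: Writing board 300 mm (its x) by 220 mm (its y), 6 mm thick, covered with yellow gridded practice paper; fixed to the desk. Origin: centre of its underside. The paperweight lies across its far (+x) end.
- box (a point): Centre of the black printed box on the sheet's top face, near the sheet's -x, +y corner; inside its lines 60 mm along the sheet's x, 72 mm along the sheet's y; axes as the sheet's. The stamp's 44 mm side goes along the 60 mm side; either way round is right.
- tray: Open wooden tray, 184 mm (its x) by 156 mm (its y) by 28 mm high outside, walls and floor 6 mm thick, fixed. Origin: centre of its underside. The stamp lies along its x, in its middle, on its floor, the printing face close to the +x wall, which keeps it from being tipped up on its face inside the tray.
- mat: Cork mat 140 mm square, 6 mm thick, fixed flat on the desk. Origin: centre of its underside. It and the tray are on opposite sides of the sheet; either may be on the left.
- bottle: Bystander: black ink bottle, 58 mm across, 160 mm tall. Origin: centre of its underside.
- phone: Bystander: phone lying flat, 160 x 76 x 9 mm. Origin: centre of its underside.
- dish: Bystander: white ceramic ink dish, 80 mm across, 30 mm high. Origin: centre of its underside.
- weight: Bystander: brass paperweight bar, 26 x 170 x 14 mm with a small knob to 26 mm height, loose on the sheet's far end. Origin: centre of its underside.
There are look-alikes about, which are no part of the job. What is shaped like the stamp but green or orange is not meant.

How it is judged:
By the outcome, as a careful person would: the job done as asked, in the order asked, and still so for the second after the job is handed in, with the robot touching nothing.
It also fails if it takes over 64 s, if anything falls off the work surface, if the arm or the gripper's body presses on something with over 40 N, if the wrist force passes 120 N, or if a joint passes its speed limit or range.

## Working session

There is one attempt and no reset: what is moved stays moved. The work goes in short steps, Python scripts to look and compute and a tool call to move; the robot and the scene stay as the last step left them, time stands still between calls to the robot, and variables do not carry over. Pictures are saved under pics/ and viewed, at most 13 in all, crops included, and the job is handed in when it is done.

Besides the shell and the picture viewer there is one more tool, called after ">>>" as name([rows], argument=value, ...), one row to a line, values as JSON. arm_command: Moves the arm, as the interface text tells. Its arguments: {"type":"object","properties":{"deltas":{"type":"array","items":{"type":"array","items":{"type":"array","items":{"type":"number"}}}}},"required":["deltas"]}

```bash
mkdir -p pics; ls; cat > h.py <<'E'
import numpy as np, cv2
from scipy.spatial.transform import Rotation as R
from plant import manip
def cam(n):
    c=manip.camera_info(n); K=np.array([[c['fx'],0,c['cx']],[0,c['fy'],c['cy']],[0,0,1.]])
    o=np.array(c['orientation'],float)
    Rm=o if o.shape==(3,3) else R.from_euler('xyz',o).as_matrix()
    return K,np.array(c['dist'],float),np.array(c['xyz']),Rm
def ray(n,px):
    K,d,p,Rm=cam(n); u=cv2.undistortPoints(np.array(px,float).reshape(-1,1,2),K,d).reshape(-1,2)
    return p,np.c_[u,np.ones(len(u))]@Rm.T
def onz(n,px,z):
    p,r=ray(n,px); return p+r*((z-p[2])/r[:,2])[:,None]
def proj(n,P):
    K,d,p,Rm=cam(n); return cv2.projectPoints((np.array(P,float).reshape(-1,3)-p)@Rm,np.zeros(3),np.zeros(3),K,d)[0].reshape(-1,2)
E
python3 - <<'E'
from h import *
for n in('scene','top'):
    im=manip.get_image(n); cv2.imwrite(f'pics/{n}0.png',cv2.resize(im[...,::-1],(800,600),interpolation=cv2.INTER_CUBIC)); print(manip.camera_info(n))
    for l in('stamp','sheet','tray','mat','box','bottle','phone','dish','weight'):
        print(n,l,[(round(r['score'],2),r['rect'],int(r['pixels'].sum())) for r in manip.trace(l,n)][:4])
print(manip.get_obs(),manip.grip_depth)
E
```

```text
pics
{'fx': 363.68400875992256, 'fy': 363.68400875992256, 'cx': 250.02560248640754, 'cy': 194.1271349198672, 'dist': array([-0.06350126,  0.        ,  0.        ,  0.        ,  0.        ]), 'xyz': array([ 1.37063933, -0.29269238,  0.74877101]), 'orientation': array([-2.26478765,  0.02159023,  1.28769336])}
scene stamp [(0.75, [60.0, 172.4, 102.7, 196.5], 294), (0.71, [134.0, 179.5, 167.8, 215.0], 478), (0.57, [51.2, 204.4, 97.2, 247.8], 553)]
scene sheet [(0.9, [219.7, 183.0, 334.3, 268.6], 4808)]
scene tray [(0.77, [117.7, 171.5, 189.9, 223.1], 1792)]
scene mat [(0.58, [334.2, 154.1, 383.1, 185.7], 977)]
scene box [(0.96, [220.7, 182.8, 335.0, 269.2], 4717)]
scene bottle [(0.96, [380.8, 160.6, 409.1, 212.2], 813)]
scene phone [(0.84, [147.6, 240.7, 189.7, 297.7], 1465)]
scene dish [(0.58, [269.7, 148.0, 288.1, 165.4], 243)]
scene weight [(0.73, [265.5, 230.8, 323.5, 256.8], 536)]
{'fx': 460.2209655433248, 'fy': 460.2209655433248, 'cx': 261.4699224425706, 'cy': 193.55485028918113, 'dist': array([-0.1290878,  0.       ,  0.       ,  0.       ,  0.       ]), 'xyz': array([ 0.24662185,
[... 803 characters left out ...]
1.0, 'joint_positions': array([ 1.09428335,  0.31088842,  0.01402683,  1.51149116, -0.0043927 ,
        1.31919653, -0.02719417]), 'qd': array([ 0.00219416,  0.00093743, -0.00028183,  0.00043355, -0.00012892,
        0.00091079,  0.00061917]), 'tau': array([ 1.63637151e-04, -3.79815495e+01,  1.45583418e-01, -2.30864954e+01,
        1.21353290e-02,  1.54763340e-03, -3.09707912e-05]), 'position': array([ 0.23170526, -0.49883537,  0.23131384]), 'eef_rot': array([3.14154412e+00, 3.49897452e-05, 4.34870925e-01]), 'wrist_force': array([-0.30951711, -0.29793333, -0.05393923]), 'ft_torque': array([-0.01139167,  0.03600611, -0.01218828]), 'gripper_force': 0.0, 'finger_gap': 1.0017609836339476} 0.0187
```

View images.

View pics/top0.png

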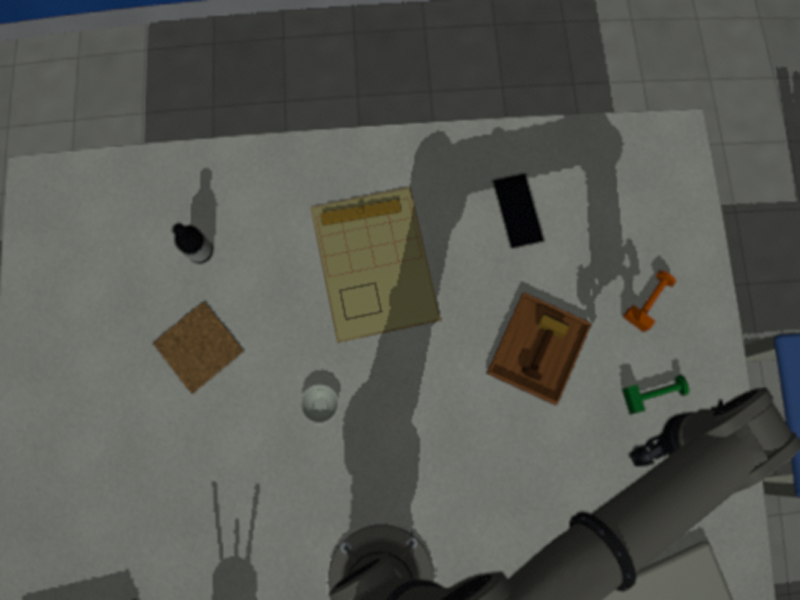

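View pics/scene0.png

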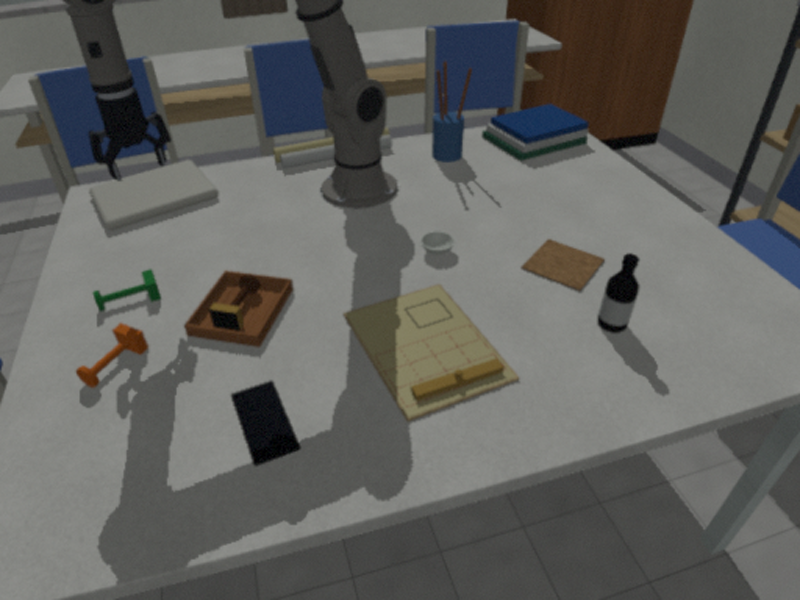

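```bash
cat > fit.py <<'E'
from h import *
from scipy.optimize import minimize
def box3(p,sx,sy,h):
    c=np.array([[a*sx/2,b*sy/2] for a,b in((1,1),(1,-1),(-1,-1),(-1,1))]); r=R.from_euler('z',p[2]).as_matrix()[:2,:2]
    q=c@r.T+p[:2]; return np.vstack([np.c_[q,np.zeros(4)],np.c_[q,np.full(4,h)]])
def hull(n,P,S=8,shape=(384,512)):
    h=cv2.convexHull(proj(n,P).astype(np.float32)).reshape(-1,2)
    m=np.zeros((shape[0]*2,shape[1]*2),np.uint8); cv2.fillConvexPoly(m,np.round((h+.5)*2*64-32).astype(np.int32),255,cv2.LINE_AA,6)
    return cv2.resize(m,shape[::-1],interpolation=cv2.INTER_AREA)/255.
def fit(masks,p0,sx,sy,h):
    def f(v):
        p=v*np.array([1,1,5]); return sum(np.abs(hull(n,box3(p,sx,sy,h))-m).sum() for n,m in masks.items())
    v0=np.array(p0)/[1,1,5]
    r=minimize(f,v0,method='Nelder-Mead',options=dict(initial_simplex=v0+np.vstack([np.zeros(3),np.eye(3)*.02]),xatol=1e-5,fatol=.05))
    return r.x*[1,1,5],r.fun
E
python3 - <<'E'
from fit import *
for n in('scene','top'): manip.get_image(n)
D={'sheet':(.3,.22,.006),'tray':(.184,.156,.028),'mat':(.14,.14,.006)}
for l,d in D.items():
    ms={n:manip.trace(l,n)[0]['pixels'].astype(np.uint8) for n in('scene','top')}
    ms={n:cv2.morphologyEx(cv2.morphologyEx(m,cv2.MORPH_CLOSE,np.ones((9,9))),cv2.MORPH_OPEN,np.ones((3,3))) for n,m in ms.items()}
    pt=onz('top',np.argwhere(ms['top'])[:,::-1],d[2])[:,:2].astype(np.float32)
    rc=cv2.minAreaRect(pt); b=cv2.boxPoints(rc); e=b[1]-b[0]; e2=b[2]-b[1]; e=e if np.hypot(*e)>np.hypot(*e2) else e2
    a=np.arctan2(e[1],e[0])
    if np.cos(a)<0:a+=np.pi
    a=(a+np.pi)%(2*np.pi)-np.pi
    print(l,rc[0],rc[1],a)
    for k in(('scene','top'),('top',),('scene',)):
        print(k,*fit({n:ms[n] for n in k},(*rc[0],a),*d))
for l in('bottle','weight','phone'):
    print(l,onz('top',[np.argwhere(manip.trace(l,'top')[-1 if l=='phone' else 0]['pixels'])[:,::-1].mean(0)],.01))
for p in((320,403),(533,366),(553,326),(340,291),(375,284),(382,314),(347,320)): print(p,onz('top',[np.array(p)/1.5625],.01).round(3))
im=manip.get_image('top')[...,::-1]
c=cv2.resize(im[170:215,205:290],None,fx=9,fy=9,interpolation=cv2.INTER_CUBIC);d=cv2.resize(im[180:265,305:385],None,fx=6,fy=6,interpolation=cv2.INTER_CUBIC)
cv2.imwrite('pics/c1.png',np.clip(c*1.5,0,255)); cv2.imwrite('pics/c2.png',np.clip(d*1.5,0,255))
E
```

```text
sheet (0.6358504295349121, -0.02720646560192108) (0.3018953800201416, 0.22028356790542603) 0.13105035
('scene', 'top') [ 0.63630246 -0.02757069  0.14258849] 1260.6392156862744
('top',) [ 0.63690629 -0.02680345  0.14132323] 464.9529411764706
('scene',) [ 0.63535924 -0.02820724  0.14618631] 786.7921568627451
tray (0.42748406529426575, -0.35124266147613525) (0.1560114622116089, 0.1898607462644577) -0.508234
('scene', 'top') [ 0.42964258 -0.35312959 -0.52187784] 765.4549019607844
('top',) [ 0.42885299 -0.35317163 -0.52509288] 268.83529411764704
('scene',) [ 0.4326215  -0.35451403 -0.50875855] 479.7058823529412
mat (0.4825388193130493, 0.35087376832962036) (0.1401224583387375, 0.139448881149292) 0.63453937
('scene', 'top') [0.4844859  0.34994052 0.65721382] 251.4470588235294
('top',) [0.48391324 0.35135625 0.64559583] 142.7019607843137
('scene',) [0.48587374 0.3475105  0.68139756] 97.32156862745097
bottle [[0.70691044 0.35924933 0.01      ]]
weight [[ 0.74846044 -0.00434312  0.01      ]]
phone [[ 0.7288746  -0.34048579  0.01      ]]
(320, 403) [[0.349 0.1   0.01 ]]
(533, 366) [[ 0.393 -0.338  0.01 ]]
(553, 326) [[ 0.473 -0.389  0.01 ]]
(340, 291) [[0.578 0.047 0.01 ]]
(375, 284) [[ 0.588 -0.027  0.01 ]]
(382, 314) [[ 0.523 -0.037  0.01 ]]
(347, 320) [[0.516 0.036 0.01 ]][ WARN:0@6.811] global loadsave.cpp:1063 imwrite_ Unsupported depth image for selected encoder is fallbacked to CV_8U.
```

View pics/c1.png

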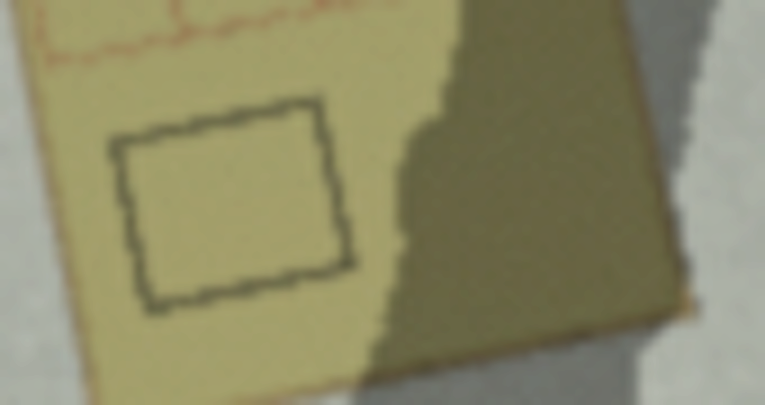

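View pics/c2.png

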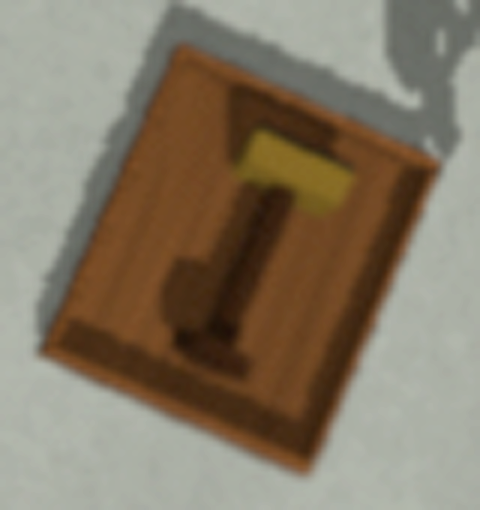

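```bash
python3 - <<'E'
from fit import *
im=manip.get_image('top').astype(np.int32)
c=np.array([(115,140),(320,100),(350,267),(150,310)],float); px=(c+.5)/9-.5+[205,170]
w=onz('top',px,.006); print('corners',w.round(4).tolist(),w.mean(0))
m=np.zeros((384,512),np.uint8); cv2.fillConvexPoly(m,np.round(px+np.sign(px-px.mean(0))*2).astype(np.int32),1)
g=im.sum(2); dark=(m>0)&(g<0.8*np.median(g[m>0])); q=onz('top',np.argwhere(dark)[:,::-1],.006)[:,:2].astype(np.float32)
print(dark.sum(),cv2.minAreaRect(q))
for i in range(4): e=w[(i+1)%4]-w[i]; print(np.hypot(*e[:2]),np.arctan2(e[1],e[0]))
def t(u): return (np.array(u,float)+.5)/6-.5+[305,180]
d=onz('top',[t((180,335)),t((247,375)),t((212,355))],.05); print('disc',d.round(4).tolist(),np.arctan2(*(d[1]-d[0])[1::-1]))
f=im[...,0]>2.2*im[...,2]; 
roi=np.zeros_like(f); roi[195:220,340:368]=1
br=roi&(im[...,1]>0.68*im[...,0])&(im[...,0]>60)&(im[...,2]<.6*im[...,0]); q=onz('top',np.argwhere(br)[:,::-1],.05)[:,:2].astype(np.float32); print('foot',br.sum(),cv2.minAreaRect(q))
# tray prediction
p=np.array([.4289,-.3531]);y=-.522;ax=np.array([np.cos(y),np.sin(y)])
print('pred grip',p+ax*-.034,'foot',p+ax*.074)
print(manip.get_obs()['time_s'])
# scene-view disc check
print(proj('scene',[*(p+ax*-.034),.028])*1.5625, proj('top',[*(p+ax*-.034),.05]))
E
```

```text
corners [[0.583, 0.048, 0.006], [0.5926, -0.0271, 0.006], [0.5302, -0.0341, 0.006], [0.5195, 0.0387, 0.006]] [0.55632635 0.00636596 0.006     ]
103 ((0.5563616156578064, 0.007096294313669205), (0.06622983515262604, 0.07829814404249191), 8.28099250793457)
0.07575217871039197 -1.4438747018104425
0.06278339209975235 -3.030680596278931
0.07356403718447202 1.71604212576287
0.0641344126427139 0.1455616783499736
disc [[0.3872, -0.3102, 0.05], [0.3639, -0.343, 0.05], [0.3756, -0.3258, 0.05]] -2.1890694989462225
foot 170 ((0.4777511954307556, -0.3845841586589813), (0.06179700046777725, 0.055639542639255524), 60.61669158935547)
pred grip [ 0.39942799 -0.3361471 ] foot [ 0.49304495 -0.38999749]
1.65
[[247.16034315 289.04801188]] [[342.41167872 230.91125615]]
```

```bash
cat > stampfit.py <<'E'
from fit import *
a=np.linspace(0,2*np.pi,24,endpoint=False)
def cyl(r,z0,z1): return np.vstack([np.c_[r*np.cos(a),r*np.sin(a),np.full(24,z)] for z in(z0,z1)])
def parts(): 
    f=np.array([[x,y,z] for x in(-.022,.022) for y in(-.028,.028) for z in(0,.022)])
    return f,cyl(.008,.022,.114),cyl(.022,.114,.124)
def sil(n,Rm,p): return np.max([hull(n,q@Rm.T+p) for q in parts()],0)
E
python3 - <<'E'
from stampfit import *
manip.get_image('top'); manip.get_image('scene'); ms={}
for n,c in(('top',(350,220)),('scene',(150,195))):
    for r in manip.trace('stamp',n):
        b=r['rect']; ok=abs((b[0]+b[2])/2-c[0])<15 and abs((b[1]+b[3])/2-c[1])<15 and r['pixels'].sum()<800
        if ok: ms[n]=r['pixels']; print(n,b,r['score'],r['pixels'].sum()); break
def Rl(y): # stamp z -> tray -x ; stamp y level
    z=-np.array([np.cos(y),np.sin(y),0]); x=np.array([0,0,1.]); return np.c_[x,np.cross(z,x),z]
def f(v,k): return sum(np.abs(sil(n,Rl(v[2]*5),np.array([v[0],v[1],.028]))-ms[n]).sum() for n in k)
for k in (list(ms),['top'],['scene']):
    if not all(i in ms for i in k): continue
    v0=np.array([.49,-.39,-.522/5])
    r=minimize(f,v0,args=(k,),method='Nelder-Mead',options=dict(initial_simplex=v0+np.vstack([np.zeros(3),np.eye(3)*-.015]),xatol=1e-5,fatol=.05))
    y=r.x[2]*5; print(k,r.x[:2],y,r.fun,'grip',r.x[:2]-.119*np.array([np.cos(y),np.sin(y)]))
    if k==['top'] or len(ms)==1 or 1: top=(r.x.copy())
    v=r.x
    for n in ms:
        im=manip.get_image(n)[...,::-1].copy() if 0 else None
E
```

```text
top [331.8, 203.6, 360.3, 242.3] 0.69 303
scene [133.6, 177.4, 165.8, 212.4] 0.88 426
['top', 'scene'] [ 0.48108882 -0.38966052] -0.5265872094424972 232.05490196078432 grip [ 0.37821006 -0.32985281]
['top'] [ 0.48042831 -0.39002157] -0.5293579826465191 124.64313725490196 grip [ 0.37771567 -0.32992904]
['scene'] [ 0.48211992 -0.38999682] -0.5236343164684314 106.05490196078432 grip [ 0.37906501 -0.33049316]
```

>>> arm_command([
  [[0, 0, 0, 0.16, 1], [0, 0, 0, 0.16, 1], [0, 0, 0, 0.16, 1], [0, 0, 0, 0.16, 1], [0, 0, 0, 0.16, 1], [0, 0, 0, 0.16, 1], [0.007, -0.037, 0, 0, 1], [0.007, -0.037, 0, 0, 1], [0.007, -0.037, 0, 0, 1]],
])

```text
time_s: 2.98
position: [0.3062, -0.4124, 0.2314]
eef_rot: [3.142, -0.0, -0.525]
wrist_force: [-0.4, -0.5, -0.5]
finger_gap: 1.002
gripper_force: 0.0
```

```bash
cat > go.py <<'E'
import sys
from h import *
o=manip.get_obs(); t=np.array([float(x) for x in sys.argv[1:4]]); yaw=float(sys.argv[4])
M=R.from_euler('xyz',o['eef_rot']).as_matrix(); Mt=R.from_euler('xyz',[np.pi,0,yaw]).as_matrix()
print('t',o['time_s'],'pos',o['position'].round(4),'rot',o['eef_rot'].round(3),'F',o['wrist_force'].round(1),'gap',round(o['finger_gap'],3),'gf',round(o['gripper_force'],1),'q',o['joint_positions'].round(2))
dy=(yaw-o['eef_rot'][2]+np.pi)%(2*np.pi)-np.pi
print('now-frame',(M.T@(t-o['position'])).round(4),'after-twist',(Mt.T@(t-o['position'])).round(4),'twist',round(-dy,4))
E
python3 go.py .378 -.330 .008 -.526
```

```text
t 2.975 pos [ 0.3062 -0.4124  0.2314] rot [ 3.142 -0.    -0.525] F [-0.4 -0.5 -0.5] gap 1.002 gf 0.0 q [ 0.82  0.24  0.1   1.61 -0.02  1.3  -1.17]
now-frame [ 0.0207 -0.1073  0.2234] after-twist [ 0.0207 -0.1073  0.2234] twist 0.0006
```

>>> arm_command([
  [[0.007, -0.036, 0, 0, 1], [0.007, -0.036, 0, 0, 1], [0.0067, -0.0353, 0, 0, 1], [0, 0, 0.045, 0, 1], [0, 0, 0.045, 0, 1], [0, 0, 0.045, 0, 1], [0, 0, 0.03, 0, 1], [0, 0, 0, 0, 1]],
])

```text
time_s: 3.98
position: [0.3754, -0.3293, 0.0641]
eef_rot: [-3.141, 0.006, -0.525]
wrist_force: [0.2, -0.1, 0.7]
finger_gap: 0.997
gripper_force: 0.0
```

```bash
python3 go.py .378 -.330 .008 -.526
python3 -c "
from h import *
im=manip.get_image('scene')[...,::-1]
cv2.imwrite('pics/g1.png',cv2.resize(im[130:240,90:230],None,fx=5,fy=5,interpolation=cv2.INTER_CUBIC))"
```

```text
t 3.975 pos [ 0.3754 -0.3293  0.0641] rot [-3.141  0.006 -0.525] F [ 0.2 -0.1  0.7] gap 0.997 gf 0.0 q [ 0.67  0.38  0.02  1.87 -0.01  0.9  -1.4 ]
now-frame [ 0.003  -0.0007  0.0561] after-twist [ 0.0026 -0.0007  0.0561] twist 0.0009
```

View pics/g1.png

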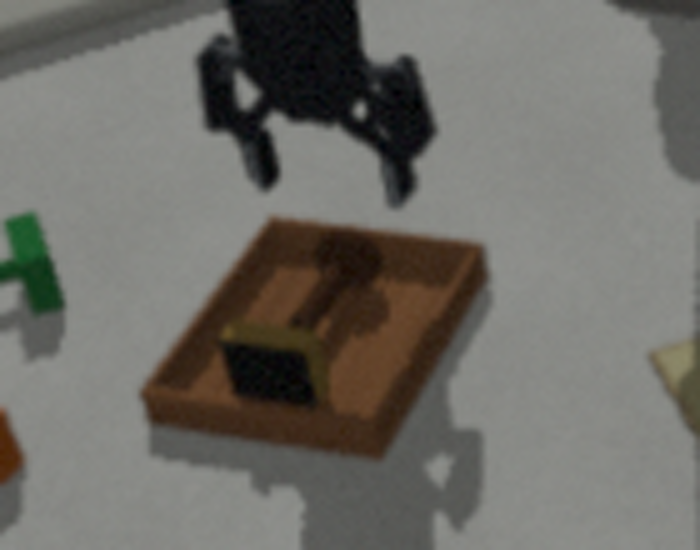

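>>> arm_command([
  [[0.002, -0.001, 0.02, 0, 1], [0, 0, 0.018, 0, 1], [0, 0, 0.01, 0, 1], [0, 0, 0.006, 0, 1], [0, 0, 0, 0, 1], [0, 0, 0, 0, 1]],
])

```text
time_s: 4.78
position: [0.38, -0.3314, 0.0129]
eef_rot: [3.141, -0.001, -0.525]
wrist_force: [-0.3, -0.2, 0.8]
finger_gap: 0.996
gripper_force: 0.0
```

```bash
python3 go.py .378 -.330 .008 -.526
```

```text
t 4.775 pos [ 0.38   -0.3314  0.0129] rot [ 3.141e+00 -1.000e-03 -5.250e-01] F [-0.3 -0.2  0.8] gap 0.996 gf 0.0 q [ 0.67  0.46  0.02  1.9  -0.01  0.78 -1.4 ]
now-frame [-0.0024 -0.0002  0.0049] after-twist [-0.0024 -0.0002  0.0049] twist 0.0009
```

>>> arm_command([
  [[-0.002, 0, 0.005, 0, 1], [0, 0, 0, 0, 0.6], [0, 0, 0, 0, 0.4], [0, 0, 0, 0, 0.4], [0, 0, 0, 0, 0.4], [0, 0, 0, 0, 0.4]],
])

```text
time_s: 5.52
position: [0.3777, -0.33, 0.0076]
eef_rot: [3.142, -0.0, -0.525]
wrist_force: [-1.8, 2.0, 5.2]
finger_gap: 0.492
gripper_force: 60.1
```

>>> arm_command([
  [[0, 0, 0, 0, 0], [0, 0, -0.01, 0, 0], [0, 0, -0.02, 0, 0], [0, 0, -0.03, 0, 0], [0, 0, -0.04, 0, 0], [0, 0, -0.04, 0, 0], [0, 0, -0.04, 0, 0], [0, 0, -0.03, 0, 0], [0, 0, -0.01, 0, 0], [0, 0, 0, 0, 0]],
])

```text
time_s: 6.78
position: [0.3772, -0.3296, 0.2265]
eef_rot: [-3.141, 0.002, -0.525]
wrist_force: [0.8, -0.5, -4.6]
finger_gap: 0.49
gripper_force: 61.3
```

```bash
python3 go.py .378 -.330 .22 -.526
python3 -c "
from h import *
im=manip.get_image('scene')[...,::-1]
cv2.imwrite('pics/g2.png',cv2.resize(im[60:240,90:270],None,fx=3.3,fy=3.3,interpolation=cv2.INTER_CUBIC))"
```

```text
t 6.775 pos [ 0.3772 -0.3296  0.2265] rot [-3.141e+00  2.000e-03 -5.250e-01] F [ 0.8 -0.5 -4.6] gap 0.49 gf 61.3 q [ 0.66  0.21  0.03  1.65 -0.01  1.28 -1.41]
now-frame [ 0.0009 -0.0001  0.0065] after-twist [ 0.0009 -0.0001  0.0065] twist 0.0009
```

View pics/g2.png

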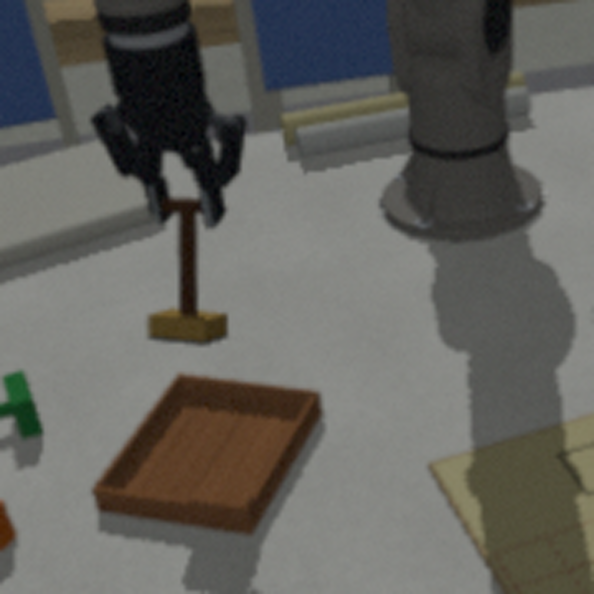

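>>> arm_command([
  [[0, 0, 0, -0.13, 0], [0, 0, 0, -0.14, 0], [0, 0, 0, -0.14, 0], [0, 0, 0, -0.13, 0], [0, 0, 0, -0.128, 0], [0.01, -0.025, 0, 0, 0], [0.019, -0.048, 0.01, 0, 0], [0.02, -0.05, 0.03, 0, 0], [0.014, -0.035, 0.03, 0, 0], [0.005, -0.014, 0.02, 0, 0]],
])

```text
time_s: 8.07
position: [0.4187, -0.1458, 0.134]
eef_rot: [-3.137, 0.005, 0.148]
wrist_force: [0.4, -1.0, -5.2]
finger_gap: 0.484
gripper_force: 62.0
```

```bash
python3 go.py .42 -.15 .0985 .143
python3 -c "
from h import *
im=manip.get_image('scene')[...,::-1]
o=manip.get_obs();print(o['ft_torque'],o['wrist_force'])"
```

```text
t 8.075 pos [ 0.4187 -0.1458  0.134 ] rot [-3.137  0.005  0.148] F [ 0.4 -1.  -5.2] gap 0.484 gf 62.0 q [ 0.47  0.19 -0.2   1.92  0.04  1.04 -1.17]
now-frame [0.0009 0.0045 0.0355] after-twist [0.0007 0.0044 0.0355] twist 0.0051
[0.34135622 0.22057081 0.03054405] [ 0.04730176  3.30343006 -5.57531821]
```

Lower to the desk slowly.

>>> arm_command([
  [[0, 0, 0.01, 0, 0], [0, 0, 0.008, 0, 0], [0, 0, 0.006, 0, 0], [0, 0, 0.004, 0, 0], [0, 0, 0.003, 0, 0], [0, 0, 0.001, 0, 0], [0, 0, 0, 0, 0]],
])

```text
time_s: 9.0
position: [0.4207, -0.1501, 0.1054]
eef_rot: [3.141, -0.0, 0.143]
wrist_force: [0.9, 0.1, -5.1]
finger_gap: 0.485
gripper_force: 62.2
```

```bash
python3 go.py .42 -.15 .0985 .143
python3 - <<'E'
from stampfit import *
for n in('top','scene'):
    im=manip.get_image(n); o=manip.get_obs()
    r=[x for x in manip.trace('stamp',n)]
    for x in r: print(n,x['score'],x['rect'],x['pixels'].sum())
    g=o['position']+[0,0,.0204]; print(proj(n,[g,g-[0,0,.119]]).round(1).tolist())
    if n=='scene':
        cv2.imwrite('pics/g3.png',cv2.resize(im[110:230,160:300,::-1],None,fx=5,fy=5,interpolation=cv2.INTER_CUBIC))
E
```

```text
t 9.0 pos [ 0.4207 -0.1501  0.1054] rot [ 3.141 -0.     0.143] F [ 0.9  0.1 -5.1] gap 0.485 gf 62.2 q [ 0.47  0.23 -0.2   1.96  0.05  0.96 -1.18]
now-frame [-0.0007 -0.0002  0.0069] after-twist [-0.0007 -0.0002  0.0069] twist -0.0001
top 0.86 [396.6, 239.7, 440.2, 264.9] 495
top 0.84 [401.9, 172.2, 436.1, 213.1] 441
[[283.7, 225.2], [281.8, 230.2]]
scene 0.72 [210.1, 154.2, 232.8, 192.2] 434
scene 0.65 [56.2, 171.8, 102.9, 197.5] 419
scene 0.56 [48.7, 208.9, 95.0, 249.5] 533
[[213.1, 153.0], [216.2, 183.1]]
```

>>> arm_command([
  [[0, 0, 0.002, 0, 0], [0, 0, 0.001, 0, 0], [0, 0, 0.001, 0, 0], [0, 0, 0, 0, 0]],
])

```text
time_s: 9.7
position: [0.4204, -0.15, 0.1012]
eef_rot: [-3.141, 0.0, 0.143]
wrist_force: [-0.0, 0.7, -5.4]
finger_gap: 0.494
gripper_force: 62.2
```

View pics/g3.png

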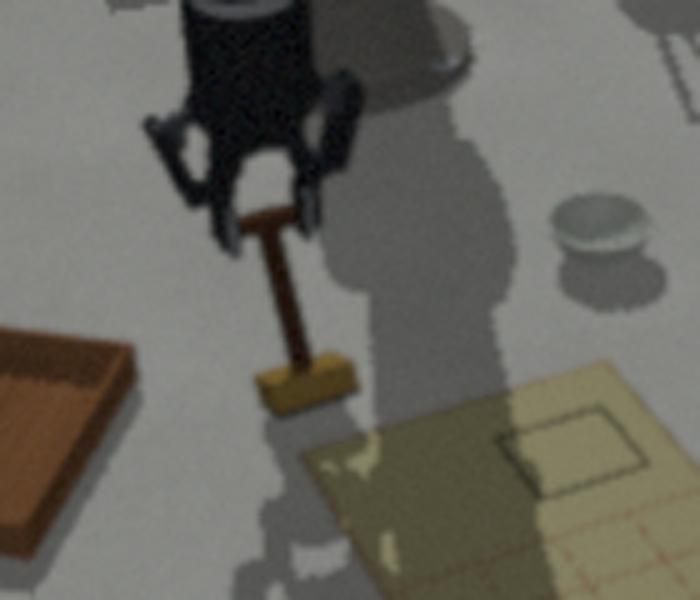

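>>> arm_command([
  [[0, 0, 0.001, 0, 0], [0, 0, 0.001, 0, 0], [0, 0, 0.0005, 0, 0], [0, 0, 0, 0, 0]],
])

```text
time_s: 10.2
position: [0.4208, -0.1501, 0.0994]
eef_rot: [3.141, -0.001, 0.143]
wrist_force: [-1.6, 0.4, 2.3]
finger_gap: 0.49
gripper_force: 62.8
```

>>> arm_command([
  [[0, 0, 0.0005, 0, 0], [0, 0, 0, 0, 0.55], [0, 0, 0, 0, 0.65], [0, 0, 0, 0, 0.8], [0, 0, 0, 0, 0.8]],
])

```text
time_s: 10.82
position: [0.4206, -0.1502, 0.0983]
eef_rot: [3.141, -0.0, 0.143]
wrist_force: [1.0, -0.1, -0.1]
finger_gap: 0.8
gripper_force: 0.0
```

```bash
python3 go.py .42 -.15 .0985 .143
cat > up.py <<'E'
from stampfit import *
import sys
# fit upright stamp (x,y,yaw), z base given
def upfit(guess,yaw,z,cams=('scene','top')):
    ms={}
    for n in cams:
        manip.get_image(n); c=proj(n,[[guess[0],guess[1],z+.03]])[0]
        for r in manip.trace('stamp',n):
            b=r['rect']
            if b[0]-8<c[0]<b[2]+8 and b[1]-8<c[1]<b[3]+8: ms[n]=r['pixels']; break
    def f(v,k): return sum(np.abs(sil(n,R.from_euler('z',v[2]*5).as_matrix(),np.array([v[0],v[1],z]))-ms[n]).sum() for n in k)
    for k in [list(ms)]+[[n] for n in ms]:
        v0=np.array([*guess,yaw/5]); r=minimize(f,v0,args=(k,),method='Nelder-Mead',options=dict(initial_simplex=v0+np.vstack([np.zeros(3),np.eye(3)*.015]),xatol=1e-5,fatol=.05))
        print(k,r.x[:2].round(4),round(r.x[2]*5,3),round(r.fun,1))
if __name__=='__main__': upfit([float(sys.argv[1]),float(sys.argv[2])],float(sys.argv[3]),float(sys.argv[4]))
E
python3 up.py .43 -.15 .143 0
python3 -c "
from h import *
im=manip.get_image('scene'); cv2.imwrite('pics/g4.png',cv2.resize(im[110:230,160:300,::-1],None,fx=5,fy=5,interpolation=cv2.INTER_CUBIC))"
```

```text
t 10.825 pos [ 0.4206 -0.1502  0.0983] rot [ 3.141 -0.     0.143] F [ 1.  -0.1 -0.1] gap 0.8 gf 0.0 q [ 0.47  0.24 -0.19  1.96  0.06  0.94 -1.18]
now-frame [-0.0006 -0.0003 -0.0002] after-twist [-0.0006 -0.0003 -0.0002] twist -0.0003
['scene'] [ 0.4731 -0.1395] 0.118 87.9
['scene'] [ 0.4731 -0.1395] 0.118 87.9
```

View pics/g4.png

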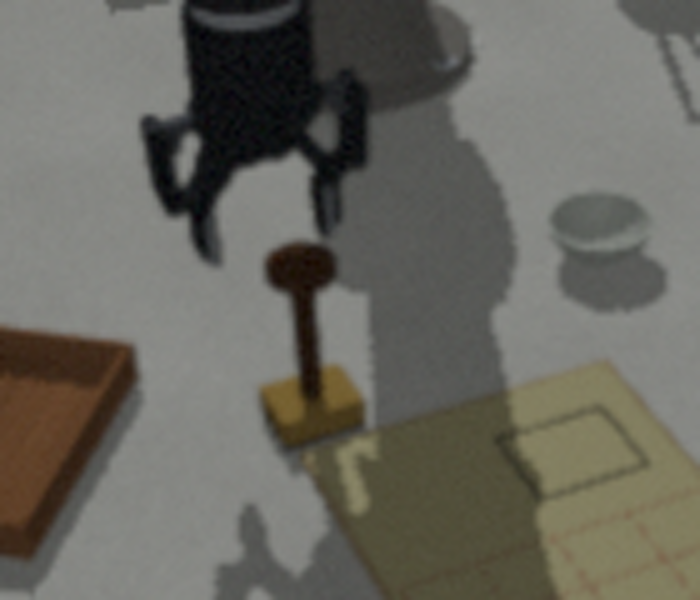

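>>> arm_command([
  [[0.005, 0, 0, 0, 1], [0.01, -0.001, 0, 0, 1], [0.016, -0.001, 0, 0, 1], [0.015, -0.001, 0, 0, 1], [0.007, 0, 0, 0, 1], [0, 0, 0, 0, 1]],
])

```text
time_s: 11.82
position: [0.4731, -0.1392, 0.0981]
eef_rot: [-3.141, 0.0, 0.144]
wrist_force: [0.1, 0.8, -0.3]
finger_gap: 1.001
gripper_force: 0.0
```

```bash
python3 go.py .473 -.1395 .0985 .143; python3 up.py .473 -.14 .143 0
python3 -c "
from h import *
im=manip.get_image('scene'); a=cv2.resize(im[110:230,160:300,::-1],None,fx=4,fy=4,interpolation=cv2.INTER_CUBIC)
im=manip.get_image('top'); b=cv2.resize(im[150:270,220:280,::-1],None,fx=4,fy=4,interpolation=cv2.INTER_CUBIC)
cv2.imwrite('pics/g5.png',np.hstack([a,b]))"
```

```text
t 11.825 pos [ 0.4731 -0.1392  0.0981] rot [-3.141  0.     0.144] F [ 0.1  0.8 -0.3] gap 1.001 gf 0.0 q [ 0.42  0.33 -0.2   1.85  0.08  0.98 -1.25]
now-frame [-0.0002  0.0002 -0.0004] after-twist [-0.0002  0.0002 -0.0004] twist 0.0006
['scene'] [ 0.4727 -0.1402] 0.169 79.8
['scene'] [ 0.4727 -0.1402] 0.169 79.8
```

View pics/g5.png

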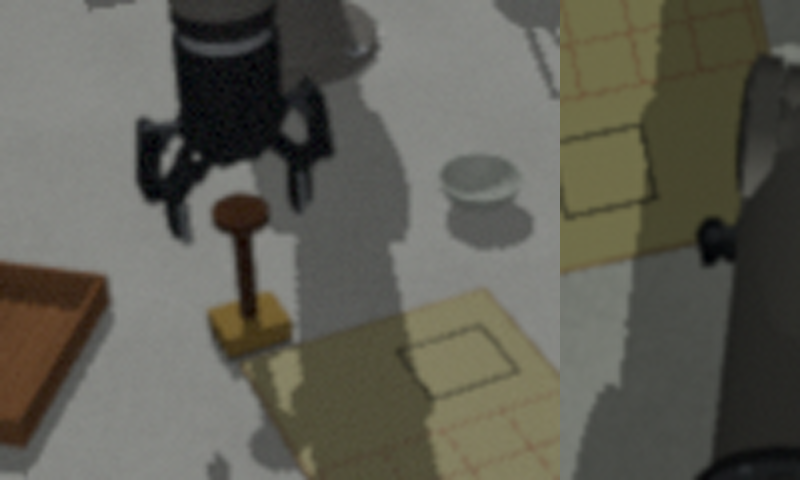

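>>> arm_command([
  [[0, 0, 0, 0, 0.7], [0, 0, 0, 0, 0.55], [0, 0, 0, 0, 0.4], [0, 0, 0, 0, 0.2], [0, 0, 0, 0, 0], [0, 0, -0.004, 0, 0], [0, 0, -0.012, 0, 0], [0, 0, -0.02, 0, 0], [0, 0, -0.014, 0, 0], [0, 0, 0, 0, 0]],
])

```text
time_s: 13.38
position: [0.4736, -0.1398, 0.1495]
eef_rot: [3.14, -0.003, 0.143]
wrist_force: [0.5, 0.2, -5.4]
finger_gap: 0.49
gripper_force: 61.6
```

```bash
python3 go.py .5563 .0067 .1486 .143; python3 up.py .473 -.14 .143 .05
```

```text
t 13.375 pos [ 0.4736 -0.1398  0.1495] rot [ 3.14e+00 -3.00e-03  1.43e-01] F [ 0.5  0.2 -5.4] gap 0.49 gf 61.6 q [ 0.42  0.27 -0.21  1.78  0.06  1.09 -1.23]
now-frame [ 0.1027 -0.1332  0.001 ] after-twist [ 0.1028 -0.1332  0.0009] twist -0.0002
['scene'] [ 0.4738 -0.1403] 0.16 64.5
['scene'] [ 0.4738 -0.1403] 0.16 64.5
```

>>> arm_command([
  [[0.008, -0.01, 0, 0, 0], [0.017, -0.022, 0, 0, 0], [0.026, -0.034, 0, 0, 0], [0.026, -0.034, 0, 0, 0], [0.017, -0.022, 0, 0, 0], [0.008, -0.011, 0, 0, 0], [0, 0, 0, 0, 0], [0, 0, 0, 0, 0]],
])

```text
time_s: 14.58
position: [0.5538, 0.0045, 0.1479]
eef_rot: [3.14, 0.002, 0.141]
wrist_force: [-0.2, -0.2, -4.5]
finger_gap: 0.491
gripper_force: 61.6
```

```bash
python3 go.py .5558 .0064 .1046 .143; python3 up.py .556 .006 .143 .05
python3 -c "
from h import *
im=manip.get_image('scene'); a=cv2.resize(im[120:220,230:340,::-1],None,fx=5,fy=5,interpolation=cv2.INTER_CUBIC)
cv2.imwrite('pics/g6.png',a)"
```

```text
t 14.575 pos [0.5538 0.0045 0.1479] rot [3.14e+00 2.00e-03 1.41e-01] F [-0.2 -0.2 -4.5] gap 0.491 gf 61.6 q [ 0.16  0.4  -0.27  1.62  0.12  1.14 -1.57]
now-frame [ 0.0023 -0.0017  0.0433] after-twist [ 0.0022 -0.0016  0.0433] twist -0.0024
['scene'] [0.5556 0.0025] 0.213 72.3
['scene'] [0.5556 0.0025] 0.213 72.3
```

View pics/g6.png

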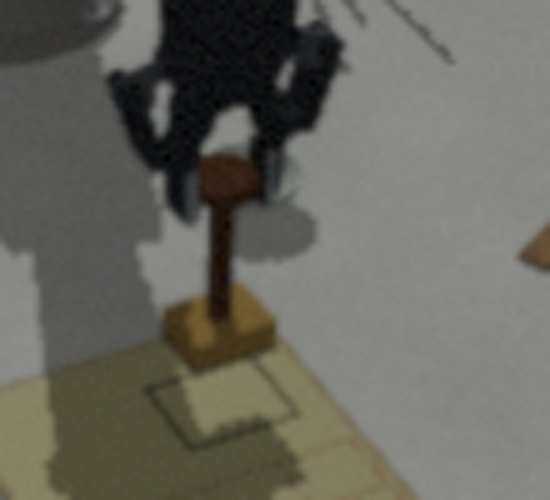

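>>> arm_command([
  [[0.001, -0.001, 0.008, 0, 0], [0.001, -0.0007, 0.011, 0, 0], [0, 0, 0.01, 0, 0], [0, 0, 0.006, 0, 0], [0, 0, 0.003, 0, 0], [0, 0, 0, 0, 0], [0, 0, 0, 0, 0]],
])

```text
time_s: 15.7
position: [0.5567, 0.0086, 0.1107]
eef_rot: [3.141, -0.001, 0.143]
wrist_force: [0.5, -0.1, -4.6]
finger_gap: 0.49
gripper_force: 61.6
```

```bash
python3 go.py .5558 .0064 .1041 .143; python3 up.py .556 .006 .143 .0115
```

```text
t 15.7 pos [0.5567 0.0086 0.1107] rot [ 3.141e+00 -1.000e-03  1.430e-01] F [ 0.5 -0.1 -4.6] gap 0.49 gf 61.6 q [ 0.15  0.44 -0.27  1.66  0.13  1.06 -1.58]
now-frame [-0.0012  0.0021  0.0066] after-twist [-0.0012  0.0021  0.0066] twist -0.0002
['scene'] [0.5569 0.0087] 0.191 76.9
['scene'] [0.5569 0.0087] 0.191 76.9
```

>>> arm_command([
  [[-0.001, 0.002, 0.001, 0, 0], [0, 0, 0.0015, 0, 0], [0, 0, 0.0015, 0, 0], [0, 0, 0.001, 0, 0], [0, 0, 0.0005, 0, 0], [0, 0, 0, 0, 0], [0, 0, 0, 0, 0]],
])

```text
time_s: 16.77
position: [0.5557, 0.0066, 0.1049]
eef_rot: [-3.142, -0.0, 0.143]
wrist_force: [-0.9, -0.3, -4.2]
finger_gap: 0.488
gripper_force: 61.7
```

>>> arm_command([
  [[0, 0, 0.0005, 0, 0], [0, 0, 0.0005, 0, 0], [0, 0, 0.0005, 0, 0], [0, 0, 0, 0, 0]],
])

```text
time_s: 17.27
position: [0.5566, 0.0068, 0.1049]
eef_rot: [3.141, -0.003, 0.143]
wrist_force: [-2.3, 0.8, 5.0]
finger_gap: 0.486
gripper_force: 62.5
```

>>> arm_command([
  [[0, 0, 0.0005, 0, 0], [0, 0, 0.0005, 0, 0], [0, 0, 0.0005, 0, 0], [0, 0, 0, 0, 0]],
])

```text
time_s: 17.77
position: [0.5575, 0.007, 0.105]
eef_rot: [3.141, -0.005, 0.143]
wrist_force: [-3.4, 1.1, 12.5]
finger_gap: 0.489
gripper_force: 62.9
```

>>> arm_command([
  [[-0.0005, 0, 0.0005, 0, 0], [-0.0005, 0, 0.0005, 0, 0], [0, 0, 0.0005, 0, 0], [0, 0, 0, 0, 0], [0, 0, 0, 0, 0]],
])

```text
time_s: 18.4
position: [0.5574, 0.0071, 0.1049]
eef_rot: [3.141, -0.007, 0.143]
wrist_force: [-4.2, 0.7, 16.3]
finger_gap: 0.492
gripper_force: 63.2
```

```bash
python3 go.py .5558 .0064 .1041 .143; python3 up.py .556 .006 .143 .006
```

```text
t 18.4 pos [0.5574 0.0071 0.1049] rot [ 3.141 -0.007  0.143] F [-4.2  0.7 16.3] gap 0.492 gf 63.2 q [ 0.16  0.44 -0.27  1.67  0.13  1.04 -1.58]
now-frame [-0.0017  0.0004  0.0008] after-twist [-0.0017  0.0004  0.0008] twist 0.0003
['scene'] [0.5574 0.0055] 0.227 82.1
['scene'] [0.5574 0.0055] 0.227 82.1
```

>>> arm_command([
  [[-0.0005, 0, 0.0005, 0, 0], [-0.0005, 0, 0.0005, 0, 0], [-0.0005, 0, 0.0005, 0, 0], [0, 0, 0.0005, 0, 0], [0, 0, 0, 0, 0], [0, 0, 0, 0, 0]],
])

```text
time_s: 19.35
position: [0.5573, 0.007, 0.1048]
eef_rot: [3.14, -0.011, 0.143]
wrist_force: [-5.5, 1.5, 23.1]
finger_gap: 0.492
gripper_force: 63.7
```

>>> arm_command([
  [[0, 0, 0.0005, 0, 0], [0, 0, 0.0005, 0, 0], [0, 0, 0, 0, 0], [0, 0, 0, 0, 0]],
])

```text
time_s: 19.85
position: [0.5579, 0.0072, 0.1048]
eef_rot: [3.14, -0.012, 0.143]
wrist_force: [-5.1, 0.4, 26.4]
finger_gap: 0.493
gripper_force: 64.0
```

Firm press, about 31 N at the face. Unload gradually, then lift.

>>> arm_command([
  [[0.0005, 0, -0.001, 0, 0], [0.001, 0, -0.002, 0, 0], [0.001, 0, -0.002, 0, 0], [0, 0, -0.002, 0, 0], [0, 0, -0.004, 0, 0], [0, 0, -0.01, 0, 0], [0, 0, -0.02, 0, 0], [0, 0, -0.02, 0, 0], [0, 0, -0.01, 0, 0], [0, 0, 0, 0, 0]],
])

```text
time_s: 21.1
position: [0.5561, 0.0064, 0.1688]
eef_rot: [3.141, -0.001, 0.143]
wrist_force: [1.1, -0.5, -5.0]
finger_gap: 0.492
gripper_force: 61.7
```

```bash
python3 go.py .484 .3505 .17 .143; python3 up.py .556 .006 .143 .071; python3 -c "
from fit import *
manip.get_image('top'); m=manip.trace('mat','top')[0]; print(m['score'],fit({'top':m['pixels']*1.},(.484,.351,.65),.14,.14,.006))"
```

```text
t 21.1 pos [0.5561 0.0064 0.1688] rot [ 3.141e+00 -1.000e-03  1.430e-01] F [ 1.1 -0.5 -5. ] gap 0.492 gf 61.7 q [ 0.16  0.38 -0.27  1.59  0.11  1.19 -1.56]
now-frame [-0.0224 -0.3508 -0.0013] after-twist [-0.0223 -0.3508 -0.0012] twist -0.0002
['scene'] [0.5563 0.006 ] 0.243 140.7
['scene'] [0.5563 0.006 ] 0.243 140.7
0.98 (array([0.48296845, 0.35110035, 0.63635506]), np.float64(117.41960784313726))
```

>>> arm_command([
  [[-0.001, -0.015, 0, 0, 0], [-0.002, -0.03, 0, 0, 0], [-0.003, -0.043, 0, 0, 0], [-0.003, -0.05, 0, 0, 0], [-0.003, -0.05, 0, 0, 0], [-0.003, -0.05, 0, 0, 0], [-0.003, -0.045, 0, 0, 0], [-0.002, -0.035, 0, 0, 0], [-0.001, -0.022, 0, 0, 0], [-0.001, -0.011, 0, 0, 0]],
])

```text
time_s: 22.65
position: [0.483, 0.3522, 0.1681]
eef_rot: [-3.142, 0.001, 0.145]
wrist_force: [-0.1, -0.7, -4.7]
finger_gap: 0.489
gripper_force: 61.7
```

>>> arm_command([
  [[0, 0, 0, 0, 0], [0, 0, 0, 0, 0], [0, 0, 0, 0, 0]],
])

```text
time_s: 23.02
position: [0.4849, 0.3489, 0.1683]
eef_rot: [3.14, -0.0, 0.14]
wrist_force: [-1.0, -0.0, -4.5]
finger_gap: 0.49
gripper_force: 61.7
```

```bash
python3 go.py .484 .3505 .1045 .143; python3 up.py .484 .3505 .143 .07
```

```text
t 23.025 pos [0.4849 0.3489 0.1683] rot [ 3.14 -0.    0.14] F [-1.  -0.  -4.5] gap 0.49 gf 61.7 q [-0.39  0.48 -0.39  1.46  0.19  1.24 -2.23]
now-frame [-0.0007 -0.0017  0.0638] after-twist [-0.0006 -0.0017  0.0638] twist -0.0029
['scene', 'top'] [0.4836 0.3481] 0.134 454.9
['scene'] [0.4859 0.347 ] 0.345 107.1
['top'] [0.4799 0.3393] 0.155 334.8
```

Lower onto the mat.

>>> arm_command([
  [[-0.0005, -0.0015, 0.01, 0, 0], [0, 0, 0.018, 0, 0], [0, 0, 0.016, 0, 0], [0, 0, 0.009, 0, 0], [0, 0, 0.004, 0, 0], [0, 0, 0.002, 0, 0], [0, 0, 0, 0, 0]],
])

```text
time_s: 24.1
position: [0.4835, 0.3524, 0.1097]
eef_rot: [-3.141, -0.001, 0.143]
wrist_force: [0.4, -0.6, -4.6]
finger_gap: 0.49
gripper_force: 61.8
```

>>> arm_command([
  [[0, 0, 0.001, 0, 0], [0, 0, 0.001, 0, 0], [0, 0, 0.001, 0, 0], [0, 0, 0, 0, 0]],
])

```text
time_s: 24.6
position: [0.4831, 0.3521, 0.1062]
eef_rot: [3.141, 0.0, 0.143]
wrist_force: [0.1, -0.2, -4.6]
finger_gap: 0.489
gripper_force: 61.8
```

>>> arm_command([
  [[0, 0.001, 0.0008, 0, 0], [0, 0, 0.0008, 0, 0], [0, 0, 0.0006, 0, 0], [0, 0, 0, 0, 0], [0, 0, 0, 0, 0]],
])

```text
time_s: 25.22
position: [0.4836, 0.3513, 0.1048]
eef_rot: [-3.142, -0.001, 0.143]
wrist_force: [-1.0, -0.9, 1.7]
finger_gap: 0.49
gripper_force: 62.3
```

Seated on the mat; open and rise slowly, then look.

>>> arm_command([
  [[0, 0, 0, 0, 0.52], [0, 0, 0, 0, 0.6], [0, 0, 0, 0, 0.8], [0, 0, 0, 0, 1], [0, 0, 0, 0, 1], [0, 0, -0.02, 0, 1], [0, 0, -0.04, 0, 1], [0, 0, -0.04, 0, 1], [0, 0, -0.03, 0, 1], [0, 0, 0, 0, 1]],
])

```text
time_s: 26.48
position: [0.4846, 0.3527, 0.2373]
eef_rot: [-3.138, -0.006, 0.143]
wrist_force: [0.1, -0.4, -1.7]
finger_gap: 1.001
gripper_force: 0.0
```

```bash
python3 go.py .484 .3505 .23 .143; python3 up.py .484 .3505 .143 .006
python3 -c "
from h import *
im=manip.get_image('scene'); a=cv2.resize(im[100:300,130:430,::-1],None,fx=2.6,fy=2.6,interpolation=cv2.INTER_CUBIC)
cv2.imwrite('pics/g7.png',a)
for l in('bottle','dish','phone','weight'): print(l,[(round(r['score'],2),r['rect']) for r in manip.trace(l,'scene')][:1])"
```

```text
t 26.475 pos [0.4846 0.3527 0.2373] rot [-3.138 -0.006  0.143] F [ 0.1 -0.4 -1.7] gap 1.001 gf 0.0 q [-0.39  0.44 -0.4   1.35  0.17  1.38 -2.21]
now-frame [-0.0009  0.0021  0.0073] after-twist [-0.0009  0.0021  0.0073] twist -0.0001
['scene', 'top'] [0.4811 0.3504] 0.183 147.5
['scene'] [0.4833 0.3491] 0.228 49.9
['top'] [0.4797 0.3527] 0.104 81.8
bottle [(0.88, [378.9, 162.9, 409.3, 211.8])]
dish [(0.62, [270.2, 146.8, 289.7, 162.3])]
phone [(0.9, [149.7, 245.4, 190.4, 296.4])]
weight [(0.63, [266.7, 230.3, 323.2, 257.6])]
```

View pics/g7.png

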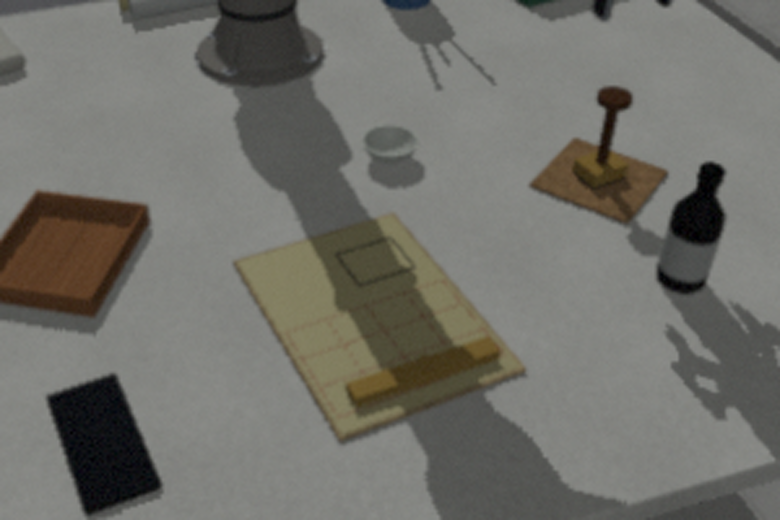

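The stamp stands upright at the middle of the mat (foot at 602,168) and the bottle, dish, phone and weight have not moved. The gripper is clear, so I'm handing in.

```bash
python3 -c "
from plant import manip
print(manip.job_done())"
```

```text
the job is handed in; nothing more can be done
None
```

I pressed the stamp inside the printed box at about 31 N and left it upright in the middle of the cork mat, with the bystanders unmoved. It swung short of plumb in the fingers, so I first set it down upright on the bare desk and regripped it. The job is handed in; no verdict was returned.

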